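# Work the wedge out from under the scanner lid

## Robot

A 7-joint arm with a two-finger parallel gripper is mounted at the origin on a cart in front of the work surface, level with it; the furniture and walls round the work are solid. World frame = base frame: x ahead of the robot, y to its left, z up, the work surface at z = 0. Lengths are in mm, angles in rad, forces in N, time in s.
With the tool pointing down it reaches from about 425 to 825 mm from the base axis. Payload 3.6 kg.
Tool frame: the origin (TCP) lies where the fingers leave the gripper's body, on its centre line; the fingertips stand 73 mm ahead of it and the grasp point (between the pads) lies 54 mm ahead of it; z points along the fingers, y is the line along which they close (so a half turn about z gives the same grasp; the last joint's range is limited). The gripper opens to 85 mm and grips with 20 to 120 N. Pads are 22 mm wide; open, the fingers measure 114 mm over their backs; the gripper's body (76 mm by 85 mm) begins 54 mm behind the grasp point. The pads swing forward as they close: fully open they stand 13 mm farther back than shut.
Start: joints at [-1.163, 0.615, -0.013, 1.423, 0.008, 1.103, -0.04], TCP at [273.767, 589.508, 303.897] pointing down, gripper open.
Joint ranges: [-3.12, 3.12], [-0.3, 2.06], [-1.34, 1.32], [0.26, 2.42], [-1.36, 4.5], [0.01, 1.98], [-2.84, 2.84]. Speed limits (rad/s): [2.79, 2.79, 3.14, 3.14, 3.14, 3.14, 3.14].

## Interface

Orientations are given as a rotation vector (axis times angle).
In Python, from rig import robot, fingers, planner, vision gives the robot as it stands. Calls block until the motion is done:
- robot.move_ptp(position, orientation): joint-space move of the TCP to a pose.
- robot.servo_line(position, vel=150, ori=None, contact_N=None): straight line of the TCP; ori=None keeps the orientation; vel is the mean speed in mm/s. With contact_N (N) it stops when the force on the tool has changed by that much, and returns True; else False.
- robot.move_j(angles): joint-space move.
- fingers.move_gripper(opening, squeeze=None): finger opening in mm; squeeze is the grip in N (None keeps the last); returns when the fingers have stopped.
- robot.wait(seconds).
- planner.ik(position, orientation): joint angles nearest the present ones, or None.
- robot.sense(): the state.
- vision.get_image(name): name is "side" or "top"; returns (picture, depth): 480x640x3 uint8, red, green, blue; 480x640 float32, mm along the optical axis (not along the pixel's ray), 0 where there is no reading.
- vision.get_calibration(name): a dict with "fx", "fy", "cx", "cy" (pixels), "R" (3x3) and "t" (3): a world point X has camera coordinates R X + t. Camera axes: x right, y down, z forward; pixel columns grow to the right and rows downward; lengths in mm; the calibration is good to about 2 mm. A picture is of the moment at which its call begins. get_calibration takes no time and is no camera call.
A pose or a line that the arm cannot do raises robot.Unreachable and nothing moves.
- robot.job_done(): hands the job in; it is judged then, once.
The state is a dict: "t": time; "qpos": joint angles; "qvel": joint speeds; "joint_efforts": joint torques, N m; "position": TCP position; "eef_rot": TCP orientation; "wrist_force": force on the tool from outside, world axes, zero at the start; "ft_torque": the same for the moment, N m; "gripper_width": finger opening in mm; "gripper_force": force on a finger pad.
Only numpy, scipy, OpenCV 4.12 (cv2) and the standard library are available. Lean on these libraries where they do the work, as an engineer would, in place of code of your own. Each camera call takes 0.05 s, during which the arm holds its last target. There are 200 camera calls.

## Task

The heavy lid of the flatbed scanner was left propped ajar on a wooden wedge. Without lifting the lid, work that wedge backward out from under it in small tugs, so that the lid comes down little by little and closes fully instead of slamming, then lay the wedge on its flat underside on the desk, clear of the scanner. Leave the spare wedge that already lies on the desk where it is.

Things in the scene. Friction and masses are not known exactly. Their poses are not given: they have to be found in the camera images.
- wedge: Wooden wedge under the scanner's lid: 120 mm long (x), 36 wide (y), sides upright; top slopes from 34 mm high at the thick end (-x, to the scanner's front) to 2 mm at the thin end (+x, under the lid). Origin: centre of its flat underside, z up. About 60 g. It lies on the scanner's base (42 mm above the desk), thin end about 62 mm under the lid; pinch it across near the thick end.
- scanner: The scanner's base, fixed to the desk: a grey slab 245 mm deep (x), 250 wide (y), 42 high. Origin: centre of its underside, on the desk; -x is its front, to the robot. Its top is flat: a bare strip 45 mm deep along the front (x from -122 to -78 mm), where the wedge lies; the lid, front edge at x = -78 mm, covers the rest.
- spare_wedge: A second wedge just like the first, lying loose on the desk to the left of the scanner's front; not part of the job. Origin: centre of its flat underside; same axes.
- scanner_lid: The scanner's lid: black slab 200 mm deep (x), 250 wide (y), 22 thick, about 1.6 kg, hinged along the base's back edge. Origin: middle of its lower front edge, 42.5 mm above the desk when closed, about 61 mm as found; tilt about y = opening, about 0.093 rad. No spring, little damping: this edge rests on the wedge's slope and sinks about 2.7 mm for each 10 mm the wedge is drawn out.
There are look-alikes about, which are no part of the job. Leave any blue look-alike of the wedge alone.

How it is judged (in metres and radians):
On the way, in this order (a step that is already met when the one before it is completed fails the run):
1. the lid has sunk part of the way and still rests on the wedge (front edge 4 to 14 mm above closed) (height (world z) of scanner_lid between 0.0465 and 0.0565 m and contact force between wedge and scanner above 0.5 N), for 0.2 s.
2. the wedge is out and the lid is closed (front edge within 2.5 mm) (height (world z) of scanner_lid below 0.045 m), for 0.2 s.
At the end, for the whole second after the job is handed in: The lid is closed (front edge within 2.5 mm of fully down); the wedge lies released and at rest on the desk on its flat underside (underside within 10 mm of the desk's height, within 10 degrees of level), not touching the scanner (height (world z) of scanner_lid below 0.045 m and height (world z) of wedge between -0.01 and 0.01 m and angle between wedge's own z axis and vertical below 0.17 rad and contact force between wedge and scanner below 0.1 N and linear speed of wedge below 0.02 m/s).
It fails at once if the lid is lifted (front edge more than 28 mm above closed) (height (world z) of scanner_lid above 0.0705 m).
It fails at once if the lid slams (falls faster than 0.22 m/s) (linear speed of scanner_lid above 0.22 m/s).
It fails at once if the spare wedge is moved more than 30 mm (distance of spare_wedge from where it was at the start of the episode above 0.03 m).
It also fails if it takes over 40 s, if anything falls off the work surface, if the arm or the gripper's body presses on something with over 40 N, if the wrist force passes 120 N, or if a joint passes its speed limit or range.

## Working session

There is one attempt and no reset: what is moved stays moved. The work goes in short steps, each a Python script; the robot and the scene stay as the last script left them, time stands still between calls to the robot, and variables do not carry over. Pictures are saved under pics/ and viewed, at most 10 in all, crops included, and the job is handed in when it is done.

```bash
mkdir -p pics; ls; cat > h.py <<'E'
from rig import robot, fingers, planner, vision
import numpy as np, cv2
def cloud(n):
    im,d=vision.get_image(n); c=vision.get_calibration(n)
    v,u=np.mgrid[:480,:640]
    P=np.stack([(u-c["cx"])/c["fx"]*d,(v-c["cy"])/c["fy"]*d,d],-1)
    W=(P-np.array(c["t"]))@np.array(c["R"]); W[d==0]=np.nan
    return im,W
E
python3 - <<'E'
from h import *
for n in("top","side"):
    im,W=cloud(n); cv2.imwrite(f"pics/{n}0.png",im[...,::-1]); np.savez(f"{n}0.npz",im=im,W=W)
s=robot.sense(); print(s["t"],s["position"],s["eef_rot"],s["gripper_width"])
E
```

```text
pics
0.1 [273.55287257 589.04980228 302.84872033] [-0.67730275 -3.06723873  0.00358094] 85.30803710456887
```

View pics/top0.png

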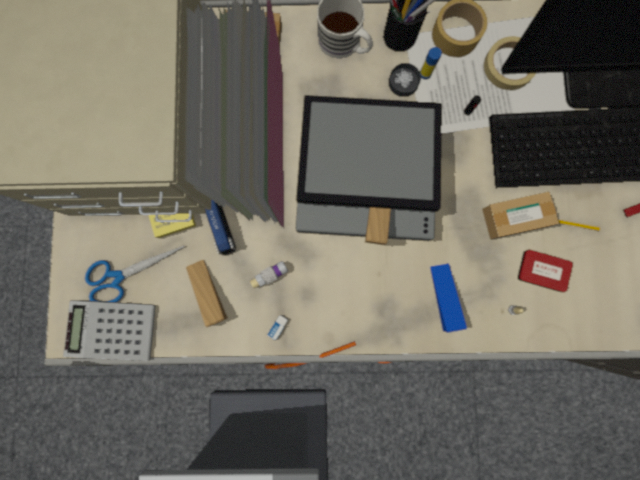

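View pics/side0.png

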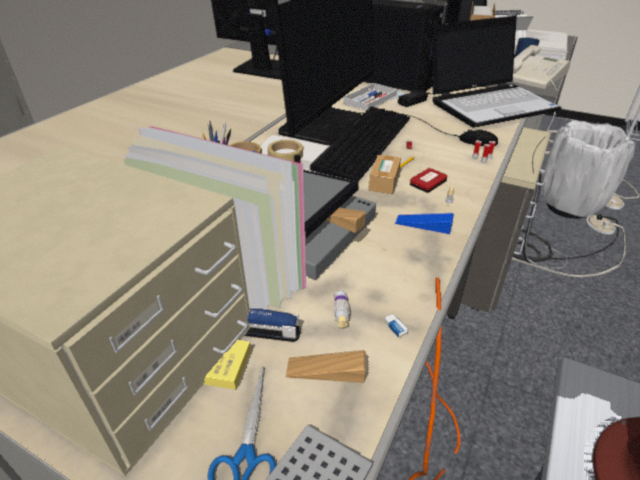

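The top view shows the wedge under the lid at px (378,225), the spare at (205,293) and the blue look-alike at (448,297). In the side view the wedge is at (348,218).

```bash
python3 - <<'E'
from h import *
z=np.load("top0.npz"); im,W=z["im"],z["W"]
hsv=cv2.cvtColor(im,cv2.COLOR_RGB2HSV)
print(vision.get_calibration("top"))
for p in [(378,215),(378,225),(376,238),(350,218),(320,225),(425,190),(310,190),(322,205),(205,293),(250,330),(420,270),(448,297),(340,150)]:
    print(p,np.round(W[p[1],p[0]],1),hsv[p[1],p[0]])
m=cv2.inRange(hsv,(8,90,60),(22,255,255))
n,l,st,c=cv2.connectedComponentsWithStats(m)
for i in range(1,n):
    if st[i,4]>150:
        P=W[l==i]; print(st[i],np.nanmin(P,0).round(),np.nanmax(P,0).round(),np.nanmean(P,0).round())
        print(cv2.minAreaRect(P[~np.isnan(P[:,0])][:,:2].astype(np.float32)))
# scanner base strip: grey at z~42
g=(abs(W[...,2]-42)<4)&(hsv[...,1]<60)
ys,xs=np.nonzero(g); k=(xs>290)&(xs<450)&(ys>190)&(ys<245)
P=W[ys[k],xs[k]]; print(cv2.minAreaRect(P[:,:2].astype(np.float32)),P[:,2].mean())
E
```

```text
{'fx': 479.53887900603775, 'fy': 479.53887900603775, 'cx': 312.8557155005292, 'cy': 231.34652191772398, 'R': array([[-0.01515336, -0.9997113 , -0.01864666],
       [-0.99152815,  0.01743016, -0.1287172 ],
       [ 0.12900506,  0.01653819, -0.99150602]]), 't': array([-148.36969282,  578.1018306 ,  829.31170286])}
(378, 215) [ 599.2 -273.    61.3] [ 17 114 147]
(378, 225) [ 580.7 -271.7   67.1] [ 18 116 149]
(376, 238) [ 557.2 -266.6   74.6] [ 18 118 155]
(350, 218) [ 598.1 -225.1   40.2] [ 42  11 112]
(320, 225) [ 586.  -170.9   42.6] [ 48  11 115]
(425, 190) [ 638.3 -352.9   80. ] [ 60   5 109]
(310, 190) [ 642.1 -154.7   80. ] [ 40   7 108]
(322, 205) [ 622.9 -175.1   39.4] [40  9 81]
(205, 293) [468.3  41.1  15.2] [ 18 113 158]
(250, 330) [399.6 -38.9  -1.4] [ 22  44 181]
(420, 270) [ 504.7 -355.4   -3.5] [ 20  48 176]
(448, 297) [ 454.4 -399.8   15. ] [108 220 155]
(340, 150) [ 715.2 -208.6   71.1] [ 54  12 109]
[ 433    0   54   56 1657] [ 918. -490.   -9.] [1045. -396.   53.] [ 965. -443.   33.]
((981.0730590820312, -442.60711669921875), (126.19882202148438, 94.3517074584961), 1
[... 715 characters left out ...]
42590332031), 88.39373779296875)
[ 187  260   40   67 1320] [410.   3.  -2.] [530.  80.  37.] [467.  40.  18.]
((469.7374267578125, 42.05733108520508), (118.94139862060547, 35.602718353271484), 23.274185180664062)
[319 341  37  17 182] [ 350. -231.   -2.] [ 379. -165.   16.] [ 364. -198.    8.]
((363.3367919921875, -198.10403442382812), (8.777200698852539, 70.15962219238281), 20.420242309570312)
[265 363  41   6 170] [ 227. -139. -729.] [337. -20. -19.] [ 316.  -85. -142.]
((286.7039489746094, -78.28406524658203), (84.18518829345703, 132.44418334960938), 72.19964599609375)
((592.4710083007812, -251.18746948242188), (249.27737426757812, 50.72697448730469), 85.3420181274414) 41.144029827127234
```

```bash
python3 - <<'E'
from h import *
z=np.load("top0.npz"); im,W=z["im"],z["W"]
hsv=cv2.cvtColor(im,cv2.COLOR_RGB2HSV)
m=cv2.inRange(hsv,(8,90,60),(22,255,255)); n,l,st,c=cv2.connectedComponentsWithStats(m)
k=(l==l[225,378])&(W[...,2]>54)&(W[...,2]<80)
P=W[k]; P=P[P[:,0]>552]
print(cv2.minAreaRect(P[:,:2].astype(np.float32)))
for r in range(208,244,3):
    q=np.nonzero(k[r])[0]
    if len(q): print(r,W[r,q[0]].round(1),W[r,q[-1]].round(1),W[r,q].mean(0).round(1))
A=np.c_[P,np.ones(len(P))]; cf=np.linalg.lstsq(A[:,[0,1,3]],P[:,2],rcond=None)[0]; print("slope",cf,np.arctan2(-cf[1],-cf[0]))
# scanner strip front edge & lid plane edges
hs=(abs(W[...,2]-42)<4)&(hsv[...,1]<60)
for x in range(300,436,15):
    q=np.nonzero(hs[190:245,x])[0]+190
    if len(q): print(x,"front",W[q[-1],x].round(1),"lid side",W[q[0],x].round(1))
lid=(W[...,2]>60)&(W[...,2]<100)&(hsv[...,2]<150)&(hsv[...,1]<90)
for x in range(305,440,15):
    q=np.nonzero(lid[170:215,x])[0]+170
    if len(q): print(x,"lidfront",W[q[-1],x].round(1))
# obstacles near
E
```

```text
((581.9094848632812, -271.4927978515625), (36.100006103515625, 63.4740104675293), 80.63934326171875)
208 [ 612.  -259.4   60.6] [ 610.3 -293.6   66.8] [ 611.5 -276.8   61.7]
211 [ 607.1 -259.5   58.3] [ 606.1 -292.6   60.3] [ 606.5 -275.3   59.9]
214 [ 600.8 -256.9   64.4] [ 601.2 -292.7   58. ] [ 600.9 -274.7   61.9]
217 [ 595.  -256.5   67.4] [ 595.2 -292.    62. ] [ 595.3 -274.3   63.4]
220 [ 589.7 -254.6   67.4] [ 589.4 -289.6   65.2] [ 589.7 -272.1   65.7]
223 [ 584.5 -254.5   66.9] [ 584.  -289.2   66.5] [ 584.2 -271.8   66.8]
226 [ 579.2 -254.3   67.1] [ 578.6 -288.9   67.2] [ 578.8 -271.5   68. ]
229 [ 573.9 -252.3   67.9] [ 573.2 -286.9   68.4] [ 573.4 -269.5   69.3]
232 [ 567.8 -251.5   74.9] [ 568.  -286.7   68.3] [ 568.  -269.1   71. ]
235 [ 563.3 -250.2   69. ] [ 562.4 -286.1   71.1] [ 562.5 -267.8   73.1]
238 [ 557.7 -249.7   72.8] [ 556.7 -283.6   75.9] [ 557.2 -266.6   74.6]
241 [ 553.6 -250.5   62.1] [ 551.7 -283.5   74.8] [ 552.2 -266.7   72.3]
slope [-2.42313872e-01  3.30952033e-02  2.17428993e+02] -0.135740019029291
300 front [ 577.9 -134.8   40.1] lid side [ 626.9 -135.5   41.8]
315 front [ 575.3 -161.8   42.3] lid side [ 624.5 -162.5   42.2]
330 front [ 575.2 -188.7   39.4] lid side [ 622.6 -189.6   40. ]
345 front [ 572.6 -215.4   41.8] lid side [ 619.7 -216.5   42.6]
360 front [ 570.3 -242.1   42.2] lid side [ 617.1 -243.2   44.5]
390 front [ 564.  -295.4   41.9] lid side [ 596.2 -296.3   43.8]
405 front [ 563.7 -322.3   40.6] lid side [ 611.2 -324.6   38.5]
420 front [ 563.2 -349.    40.8] lid side [ 608.  -350.4   43.6]
305 lidfront [ 621.9 -145.3   67.2]
320 lidfront [ 620.  -171.6   65. ]
335 lidfront [ 618.  -197.9   63.7]
350 lidfront [ 615.5 -224.1   65.1]
365 lidfront [ 613.6 -250.5   62.6]
380 lidfront [ 612.7 -275.3   74.7]
395 lidfront [ 609.8 -302.    68.5]
410 lidfront [ 607.6 -327.9   68.7]
425 lidfront [ 605.5 -354.1   67.6]
```

```bash
python3 - <<'E'
from h import *
for n in("top","side"):
    W=np.load(n+"0.npz")["W"].reshape(-1,3); W=W[~np.isnan(W[:,0])]
    for y in range(-350,700,75):
        k=(W[:,1]>y)&(W[:,1]<y+75)&(W[:,2]>100)&(W[:,0]>250)&(W[:,0]<1000)
        if k.sum(): print(n,y,k.sum(),"xmin",W[k,0].min().round(),"zmax",W[k,2].max().round())
R=lambda yaw: cv2.Rodrigues(np.c_[[-np.cos(yaw),-np.sin(yaw),0],[-np.sin(yaw),np.cos(yaw),0],[0,0,-1]].astype(float))[0].ravel()
o=R(-.16); print(o)
for p in [(480,60,300),(565,-269,250),(565,-269,117),(425,-246,75)]: 
    q=planner.ik(p,o); print(p,None if q is None else np.round(q,2))
E
```

```text
top -350 190 xmin 924.0 zmax 139.0
top -125 8823 xmin 585.0 zmax 269.0
top -50 9146 xmin 602.0 zmax 242.0
top 25 13363 xmin 594.0 zmax 266.0
top 100 10943 xmin 595.0 zmax 266.0
top 175 10986 xmin 611.0 zmax 267.0
top 250 3669 xmin 611.0 zmax 266.0
side -350 44 xmin 925.0 zmax 138.0
side -125 7354 xmin 584.0 zmax 268.0
side -50 4602 xmin 601.0 zmax 249.0
side 25 9683 xmin 594.0 zmax 266.0
side 100 12658 xmin 594.0 zmax 265.0
side 175 13929 xmin 610.0 zmax 265.0
side 250 14879 xmin 611.0 zmax 265.0
[0.25105942 3.13154492 0.        ]
(480, 60, 300) [-0.21  0.36  0.06  1.9  -0.03  0.88  1.27]
(565, -269, 250) [ 0.3   0.63  0.19  1.57 -0.13  0.95  1.94]
(565, -269, 117) [ 0.43  0.8  -0.04  1.67  0.04  0.68  1.78]
(425, -246, 75) [ 0.6   0.75 -0.18  2.07  0.36  0.35  1.54]
```

```bash
cat >> h.py <<'E'
YAW=-.16
R=lambda yaw: cv2.Rodrigues(np.c_[[-np.cos(yaw),-np.sin(yaw),0],[-np.sin(yaw),np.cos(yaw),0],[0,0,-1]].astype(float))[0].ravel()
O=R(YAW); AX=np.array([np.cos(YAW),np.sin(YAW),0])
def st(*k):
    s=robot.sense(); print(round(s["t"],2),s["position"].round(1) if hasattr(s["position"],"round") else s["position"],np.round(s["wrist_force"],1),round(s["gripper_width"],1),np.round(s["gripper_force"],1))
E
python3 - <<'E'
from h import *
robot.move_ptp((340,350,360),O); st()
robot.move_ptp((460,0,350),O); st()
g=np.array([551.5,-266.7,0])+AX*14
robot.move_ptp((g[0],g[1],220),O); st()
print(robot.servo_line((g[0],g[1],117),vel=80,contact_N=8)); st()
im,W=cloud("side"); cv2.imwrite("pics/side1.png",cv2.resize(im[120:300,250:450,::-1],None,fx=3,fy=3))
E
```

```text
1.1 [339.6 351.3 359.9] [ 0.1 -0.2  0.2] 85.2 0.0
2.48 [460.2   1.8 349.8] [0.  0.1 0.4] 85.7 0.0
3.69 [ 566.3 -266.7  220.6] [ 0.1  0.4 -0. ] 85.5 0.0
False
5.13 [ 565.7 -269.2  117.7] [0.2 0.5 0.3] 85.3 0.0
```

View pics/side1.png

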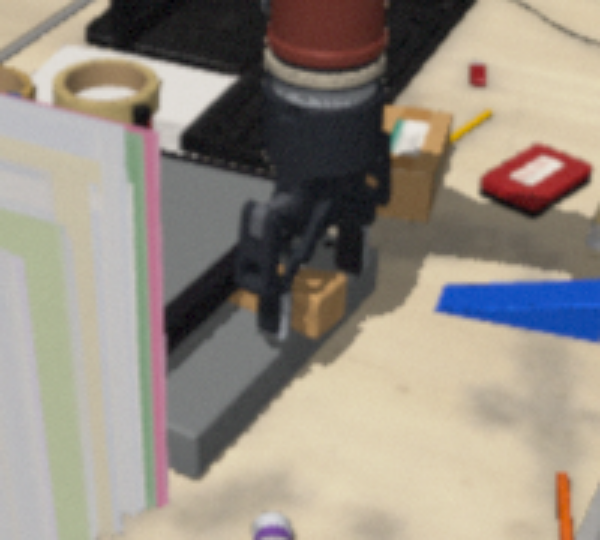

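The open fingers straddle the wedge (crop px (272,310) and (350,250)), with the thick end at (322,305) between them. I'll grip it and start tugging.

```bash
cat >> h.py <<'E'
def lid(n="top"):
    im,W=cloud("top"); h=cv2.cvtColor(im,cv2.COLOR_RGB2HSV)
    d=W[...,:2]-np.array([622,-171]); e=np.array([.078,1])/np.hypot(.078,1)
    f=np.array([e[1],-e[0]]); a=d@f; b=d@e
    k=(a>12)&(a<40)&(b>-190)&(b<20)&(W[...,2]>50)&(W[...,2]<110)&(h[...,1]<60)
    return float(np.median(W[...,2][k])),int(k.sum()),im
E
python3 - <<'E'
from h import *
print(lid()[:2])
fingers.move_gripper(25,40); st()
p=np.array(robot.sense()["position"]); np.save("p0.npy",p)
for d in (10,20,30):
    robot.servo_line(p-AX*d,vel=25); st(); print(d,lid()[:2])
robot.wait(.3)
E
```

```text
(79.30476969087417, 818)
5.75 [ 565.2 -269.5  117.3] [-0.7 -0.6  2.1] 35.6 41.9
6.3 [ 557.4 -267.7  117.3] [ 5.1 -1.2 -2.9] 35.2 41.4
10 (77.52860828608537, 880)
6.9 [ 547.4 -265.9  117.3] [ 5.2 -0.6 -3.6] 35.5 41.4
20 (75.14364832522574, 1080)
7.5 [ 537.3 -264.3  117.3] [ 5.8 -0.7 -3.6] 34.9 41.3
30 (72.70004211775003, 1387)
```

```bash
python3 - <<'E'
from h import *
p=np.load("p0.npy")
for d in (38,46,54,62,72,90,145):
    robot.servo_line(p-AX*d,vel=25 if d<80 else 90); 
    if d==38: robot.wait(.3)
    st(); print(d,lid()[:2])
im=lid()[2]; cv2.imwrite("pics/top1.png",im[...,::-1])
E
```

```text
8.62 [ 529.1 -263.1  117.4] [ 4.6  0.4 -2.2] 35.3 41.3
38 (70.78603149883247, 1659)
9.13 [ 520.8 -262.   117.3] [ 5.4 -0.2 -3.7] 35.3 41.3
46 (68.83477352915101, 1823)
9.65 [ 512.6 -260.9  117.4] [ 4.4 -0.8 -2.6] 35.1 41.3
54 (66.94716140227463, 1868)
10.17 [ 502.6 -259.4  117.3] [-0.7  0.5  2.3] 35.6 41.8
62 (64.40285093300209, 1850)
10.77 [ 493.2 -258.1  117.2] [-1.3 -0.6  2.2] 35.2 41.9
72 (64.31921174044173, 1859)
11.17 [ 476.1 -255.2  117.3] [ 0.5 -1.1  0. ] 35.3 41.7
90 (64.38736379471875, 1868)
11.97 [ 422.9 -246.6  117.4] [ 0.7 -0.4 -0.5] 35.1 41.7
145 (64.32396967839084, 1865)
```

View pics/top1.png

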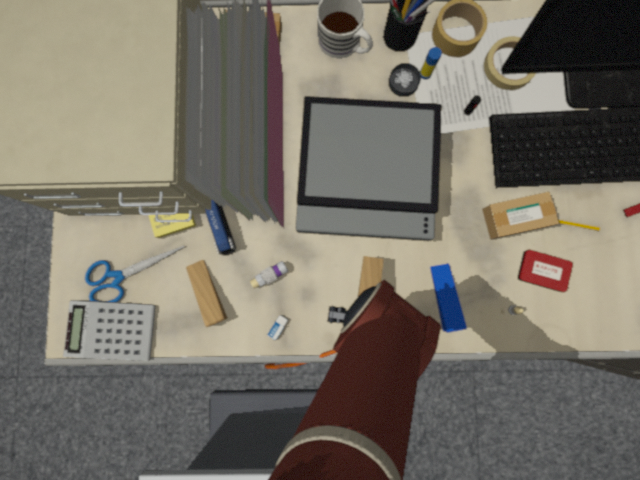

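The lid is closed: its top reads 64 mm, as expected. The held wedge (px (371,270)) is clear of the scanner front (y≈238 px), so I'll lower and release it.

```bash
python3 - <<'E'
from h import *
p=np.array(robot.sense()["position"])
robot.servo_line((p[0],p[1],90),vel=60)
print(robot.servo_line((p[0],p[1],74),vel=15,contact_N=4)); st()
fingers.move_gripper(60); st()
p=np.array(robot.sense()["position"])
robot.servo_line((p[0],p[1],200),vel=80); robot.move_ptp((440,-60,330),O); robot.wait(.3); st()
z,_,im=lid(); print(z); cv2.imwrite("pics/top2.png",im[...,::-1])
im2,W=cloud("top"); h=cv2.cvtColor(im2,cv2.COLOR_RGB2HSV)
m=cv2.inRange(h,(8,90,60),(22,255,255)); n,l,s,c=cv2.connectedComponentsWithStats(m)
for i in range(1,n):
    P=W[l==i]; P=P[~np.isnan(P[:,0])]
    if s[i,4]>500 and P[:,0].mean()<560: print(cv2.minAreaRect(P[:,:2].astype(np.float32)),np.percentile(P[:,2],[2,50,98]).round(1))
E
```

```text
True
13.59 [ 422.9 -246.5   75.2] [0.3 0.8 5.6] 35.1 42.1
13.95 [ 422.3 -246.1   74.5] [0.7 0.8 0.1] 59.9 0.0
16.88 [439.8 -60.9 329.4] [ 0.6 -0.7  0.1] 60.2 0.0
64.35543676559668
((467.7840270996094, -254.84451293945312), (38.1276741027832, 117.63735961914062), 78.53260040283203) [ 1.7 18.6 33.5]
```

View pics/top2.png

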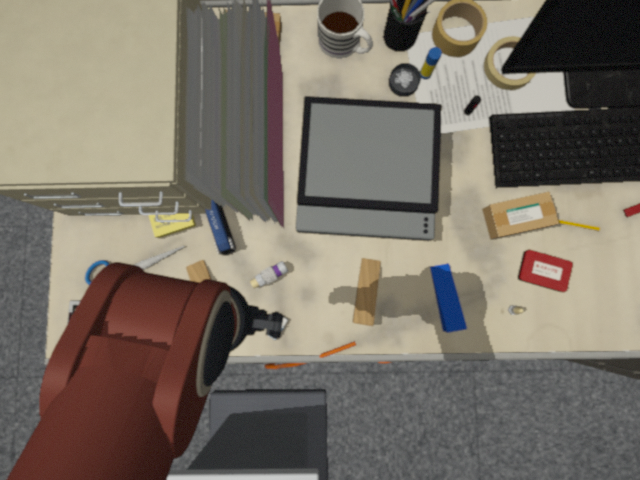

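The wedge lies flat on the desk at px (368,292), with its surface running from 2 to 34 mm. It is clear of the scanner, and the lid is closed.

```bash
python3 -c "
from h import *
print(robot.job_done())"
```

```text
the job is handed in; nothing more can be done
None
```

The wedge was tugged out in small steps and now lies flat on the desk clear of the scanner, the lid sank gradually and is closed, the spare wedge was not touched, and the job is handed in (the hand-in returned no verdict).

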